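# Click the carving tool's speed dial to the fourth dot and press start

### The arm

A 6-joint arm with a two-finger parallel gripper is mounted at the origin on a cart in front of the work surface, level with it; the furniture and walls round the work are solid. World frame = base frame: x ahead of the robot, y to its left, z up, the work surface at z = 0. Lengths are in m, angles in rad, forces in N, time in s.
With the tool pointing down it reaches from about 0.3 to 1 m from the base axis. Payload 5.1 kg.
Tool frame: the origin (TCP) lies on the centre line of the jaws, within the pads' length; the fingertips stand ctrl.tcp_to_tips ahead of it and the grasp point (between the pads) lies 3 mm ahead of it (ctrl.tcp_to_tips is the distance from the TCP to the fingertips, in m); z points along the fingers, y is the direction in which the jaws open and shut (so a half turn about z gives the same grasp; the last joint's range is limited). The gripper opens to 95 mm and grips with 3 to 60 N. Pads are 20 mm wide; open, the fingers measure 119 mm over their backs; the gripper's body (75 mm by 180 mm) begins 59 mm behind the grasp point.
Start: joints at [1.179, 0.124, 1.65, -0, 1.367, -0.083], TCP at [0.198, 0.619, 0.237] pointing down, gripper open.
Joint ranges: [-2.61, 2.61], [-1.02, 2.33], [0.03, 2.71], [-1.35, 4.49], [0.32, 2.68], [-2.91, 2.91]. Speed limits (rad/s): [2.57, 2.57, 3.14, 3.14, 3.14, 3.14].

### API

Orientations are given as a unit quaternion [x, y, z, w].
In Python, from cell import ctrl gives the robot as it stands.
- The arm moves only by the tool step_arm, never from a script. Its argument "series" is text: rows parted by semicolons, each of 7 numbers parted by spaces: the closure in counts, from 0 (fully open) to 255 (shut), then the shift along the tool's x, y, z in cm, then the turn, a rotation vector about the tool's x, y, z in rad. A call has 1 to 5 rows; each row is the pose to reach, as a shift and turn from the pose measured when the call began, along the tool's axes at that moment; what a row does not reach only later rows make up. A row lasts 1/12 s, in which the tool goes at most 41.7 mm and 7.16 degrees, less where a joint would pass 70% of its speed; a pose out of reach is approached as far as the arm can. A call with a gripper value outside its range is refused whole. The fingers move at their own pace and stop on an object; "force" is the grip in N (left out, the last holds). Time passes only in rows, so rows that repeat a pose let the fingers close. It gives the time, the measured TCP pose, the force and the opening at its end, in the units of the state.
- ctrl.get_state(): the state, without advancing time (a new reading comes with each control period).
- ctrl.read_camera(name): name is "scene" or "side" or "wrist"; returns a dict with "img" (384x512x3 uint8, red, green, blue), "intrinsics" (3x3 intrinsics, pixels), "distortion" ([k1, k2, p1, p2, k3] as OpenCV has them; the pictures are not rectified), "origin" and "attitude" of the camera in the world; the wrist camera has in their place "hand_eye" (4x4, takes a point from camera to tool coordinates, whose origin is the TCP and whose axes are the flange's). Camera axes: x right, y down, z forward; pixel columns grow to the right and rows downward; lengths in m; the calibration is good to about 2 mm. A picture is of the moment at which its call begins: read the wrist's pose just before it. There is no depth.
- ctrl.sign_off(): hands the job in, once; it reports no verdict.
The state is a dict: "time": time; "q": joint angles; "qvel": joint speeds; "joint_torque": joint torques, N m; "tool_pos": TCP position; "eef_rot": TCP orientation; "contact_force": force on the tool from outside, world axes, zero at the start; "torque": the same for the moment, N m; "width": opening from 0.0 (shut) to 1.0 (fully open).
Only numpy, scipy, OpenCV 4.12 (cv2) and the standard library are available. Lean on these libraries where they do the work, as an engineer would, in place of code of your own. Each camera call takes 0.05 s, during which the arm holds its last target.

### The job

On the carving tool's speed controller, the control box with the larger dial, lay the fingertips on top of the knurled dial and turn it clockwise by friction, click by click, until its pointer has clicked home at the fourth of the five dots (counted clockwise from the smallest dot). Then press the round start button on the same box right down with a fingertip and let it spring back. Only touch, grip nothing: do not shift or lift either box, do not press start before the dial is set, and leave the other box's dial and button and all the small things around as they are.

Things in the scene. Friction and masses are not known exactly. Their poses are not given: they have to be found in the camera images.
- speed_box: the speed controller, loose, 2.2 kg: grey box 205 x 140 mm, 55 mm high. Origin: centre of its underside; x axis from the button end to the dial end, y to its left, z up. Dial's axis at x = +35 mm, y = 0. Round the dial a flat scale ring, outer radius 64 mm, with five black dots of growing size, 36 degrees apart; the third lies straight to +x of the dial's axis, the fourth 36 degrees clockwise of it.
- speed_dial_top (a point): centre of the top face of the large black dial: 100 mm across, its ribbed flat top 67 mm above the table, 9 mm above the scale ring, nothing above it. It rides on a spring: pressed down it gives 1 mm per 2 N after a first 1.5 N, to a stop at 6 mm. Top friction about 0.6. Pressed 3 to 5 mm down at 38 mm from its axis, it turns with a fingertip that moves along the circle.
- speed_dial_pointer (a point): outer end of the white line on top of the large dial, its pointer, 47.5 mm from the dial's axis, turning with the dial
- speed_dial (a joint): angle of the large dial in rad, growing clockwise seen from above. Detents at 0, 0.628, 1.257, 1.885 and 2.513: pointer at the first to fifth dot. Starts in the second or third, wanted in the fourth, 1.885. Leaving a detent takes about 0.035 Nm; past half-way it jumps into the next by itself.
- speed_start_top (a point): centre of the top of the speed controller's start button: grey, round, 24 mm across, its top 77 mm above the table, in a black collar 40 mm across and 12 mm high; on the box's centre line, 106 mm from the dial's axis
- speed_start (a joint): travel of that button in m: 0 up, 0.006 fully down; springs back; starts to move at 1.5 N, fully down at 5 N. It has switched beyond 0.0045.
- timer_box: the other box, to be left alone, loose, 1.8 kg: like the speed controller but 165 x 112 mm, 55 mm high, with a dial only 64 mm across. Origin: centre of its underside; x axis from button end to dial end. Dial's axis at x = +33 mm, button at x = -55 mm.
- timer_dial (a joint): angle of the small dial in rad, clockwise; starts in its third detent, 1.257, and must stay there
- timer_start (a joint): travel of the other box's button in m, 0 up; must not be pressed
- cork_large: loose cork bung, 24 mm across and high, standing in front of the speed controller's button end; origin under its centre
- cork_small: loose cork bung, 20 mm across and high, standing in front of the other box's button end; origin under its centre
- file_red: loose needle file with a red handle, 156 mm long, 9 mm thick, lying on the table left of the boxes, origin under its middle
- file_blue: loose needle file with a blue handle, 156 mm long, 9 mm thick, lying in front of the boxes, origin under its middle
- wax_tin: loose round tin, 58 mm across, 22 mm high, on the table at the left, origin under its centre
- sanding_block: loose sanding block, 49 x 92 x 30 mm, on the mat at the left, origin under its centre

How it is judged:
On the way, in this order (a step that is already met when the one before it is completed fails the run):
1. the large dial has clicked into the detent at the fourth dot (value of joint speed_dial between 1.7349 and 2.0349 rad), for 0.3 s.
2. the speed controller's start button is pressed down (all of step 1 and value of joint speed_start above 0.0045 m), for 0.05 s.
At the end, for the whole second after the job is handed in: The large dial rests in the detent at the fourth dot (1.885 rad, within 0.15), its start button has been pressed and is up again (under 1.5 mm), the small dial is still in its third detent (within 0.25 rad), both boxes are within 20 mm and all small things within 30 mm of where they were (all of step 1 and value of joint timer_dial between 1.0066 and 1.5066 rad and value of joint speed_start below 0.0015 m and distance of each of speed_box, timer_box from where it was at the start of the episode below 0.02 m and distance of each of cork_large, cork_small, file_red, file_blue, wax_tin, sanding_block from where it was at the start of the episode below 0.03 m); the robot touches nothing.
It fails at once if a control box was shifted, lifted or tipped (20 mm or 0.15 rad) (distance of any of speed_box, timer_box from where it was at the start of the episode above 0.02 m or angle between any of speed_box, timer_box's own z axis and vertical above 0.15 rad).
It fails at once if start was pressed before the dial was set (not (value of joint speed_dial between 1.7349 and 2.0349 rad) and value of joint speed_start above 0.003 m).
It fails at once if the other box's dial was turned or its button pressed (not (value of joint timer_dial between 1.0066 and 1.5066 rad) or value of joint timer_start above 0.003 m).
It fails at once if one of the small things was carried or knocked away (30 mm) (distance of any of cork_large, cork_small, file_red, file_blue, wax_tin, sanding_block from where it was at the start of the episode above 0.03 m).
It also fails if it takes over 45 s, if anything falls off the work surface, if the arm or the gripper's body presses on something with over 40 N, if the wrist force passes 120 N, or if a joint passes its speed limit or range.

## Working session

There is one attempt and no reset: what is moved stays moved. The work goes in short steps, Python scripts to look and compute and a tool call to move; the robot and the scene stay as the last step left them, time stands still between calls to the robot, and variables do not carry over. Pictures are saved under pics/ and viewed, and the job is handed in when it is done.

Besides the shell and the picture viewer there is one more tool, called after "Call:" as a command line: name --argument value ..., lists and objects as JSON in quotes. step_arm: Moves the arm, as the interface text tells. Its arguments: {"type":"object","properties":{"series":{"type":"string"},"force":{"type":"number"}},"required":["series"]}

```bash
ls; mkdir -p pics
python3 - <<'E'
from cell import ctrl
import cv2
print(ctrl.get_state(), ctrl.tcp_to_tips)
for n in ["scene","side","wrist"]:
    c=ctrl.read_camera(n)
    cv2.imwrite(f"pics/{n}0.png",c["img"][:,:,::-1])
    print(n,{k:v for k,v in c.items() if k!="img"})
E
```

```text
pics
{'time': 0.0, 'q': array([ 1.17937899e+00,  1.24507076e-01,  1.65167123e+00, -1.17142282e-05,
        1.36750961e+00, -8.26112311e-02]), 'qvel': array([-0.00020292, -0.00106693,  0.00137272,  0.00036887, -0.0004712 ,
       -0.00072516]), 'joint_torque': array([-4.01343614e-04, -4.17595196e+01, -3.59937859e+01,  7.73822609e-02,
        4.91537154e-02, -1.68809347e-04]), 'tool_pos': array([0.19735629, 0.61868323, 0.23538737]), 'eef_rot': array([ 1.53789022e-01,  9.88103152e-01, -1.01969128e-03, -2.40410787e-04]), 'contact_force': array([ 0.45198754, -0.40181632,  1.42928397]), 'torque': array([-0.05523108, -0.06659766, -0.00277992]), 'width': 1.0000324223715606} 0.022
scene {'intrinsics': array([[404.6976693 ,   0.        , 251.08957256],
       [  0.        , 404.6976693 , 198.66523529],
       [  0.        ,   0.        ,   1.        ]]), 'distortion': array([-0.02166661,  0.        ,  0.        ,  0.        ,  0.        ]), 'origin': array([ 0.29237142, -0.31385768,  0.8557955 ]), 'attitude': array([ 0.93436064, -0.22856686,  0.07018179, -0.26420049])}
side {'intrinsics': arra
[... 279 characters left out ...]
 0.58300519]), 'attitude': array([ 0.43819429,  0.73534094, -0.43918049, -0.2727269 ])}
wrist {'intrinsics': array([[337.62454208,   0.        , 254.27350148],
       [  0.        , 337.62454208, 186.70789439],
       [  0.        ,   0.        ,   1.        ]]), 'distortion': array([0.01418484, 0.        , 0.        , 0.        , 0.        ]), 'hand_eye': array([[-3.62950471e-04, -9.69438298e-01, -2.45334983e-01,
         6.99596216e-02],
       [ 9.99999737e-01, -1.97904252e-04, -6.97391021e-04,
        -1.06692484e-03],
       [ 6.27524728e-04, -2.45335172e-01,  9.69438115e-01,
        -1.47813232e-01],
       [ 0.00000000e+00,  0.00000000e+00,  0.00000000e+00,
         1.00000000e+00]])}
```

View pics/scene0.png

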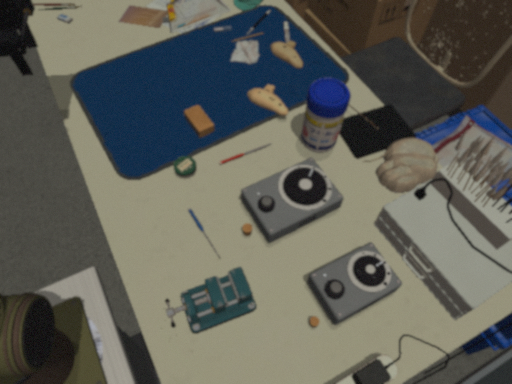

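View pics/side0.png

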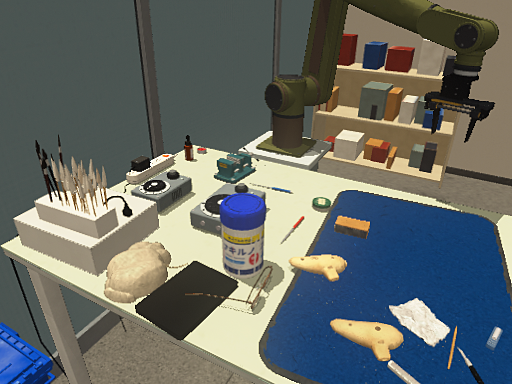

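View pics/wrist0.png

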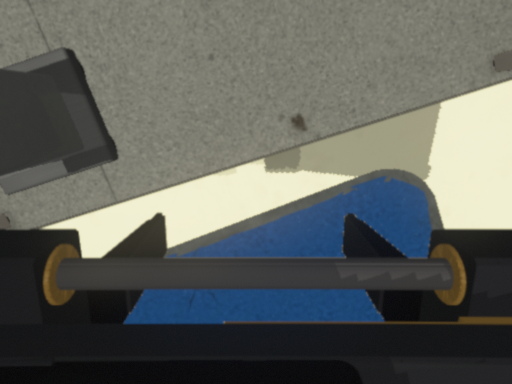

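The scene view shows the larger-dial box with its dial near (305,184) and its button near (266,202). The smaller box is at (355,280), and a tall bottle at (325,115) stands close to the large dial. I'll localise these next.

```bash
cat > h.py <<'E'
from cell import ctrl
import cv2, numpy as np
from scipy.spatial.transform import Rotation as R
def cam(n):
    s=ctrl.get_state(); c=ctrl.read_camera(n)
    if n=="wrist":
        H=c["hand_eye"]; T=np.eye(4); T[:3,:3]=R.from_quat(s["eef_rot"]).as_matrix(); T[:3,3]=s["tool_pos"]
        M=T@H; c["Rm"]=M[:3,:3]; c["o"]=M[:3,3]
    else:
        c["Rm"]=R.from_quat(c["attitude"]).as_matrix(); c["o"]=np.array(c["origin"])
    return c
def ray(c,px):
    p=cv2.undistortPoints(np.array(px,float).reshape(-1,1,2),c["intrinsics"],c["distortion"]).reshape(-1,2)
    return np.c_[p,np.ones(len(p))]@c["Rm"].T
def plane(c,px,z):
    d=ray(c,px); return c["o"]+d*((z-c["o"][2])/d[:,2])[:,None]
def proj(c,P):
    P=np.array(P,float).reshape(-1,3); Rt=c["Rm"].T
    rv,_=cv2.Rodrigues(Rt); return cv2.projectPoints(P,rv,-Rt@c["o"],c["intrinsics"],c["distortion"])[0].reshape(-1,2)
def tri(cs,pxs):
    A=np.zeros((3,3));b=np.zeros(3)
    for c,p in zip(cs,pxs):
        d=ray(c,[p])[0]; d/=np.linalg.norm(d); Q=np.eye(3)-np.outer(d,d); A+=Q; b+=Q@c["o"]
    return np.linalg.solve(A,b)
E
python3 - <<'E'
from h import *
c=cam("scene")
print(c["Rm"][:,2])
print("dial",plane(c,[[305,184]],.067),"btn",plane(c,[[266,202]],.077))
print("dial2",plane(c,[[371,270]],.067),"btn2",plane(c,[[334,288]],.077))
print("table",plane(c,[[319,150],[247,229],[232,159],[313,321],[185,175]],0), "cap", plane(c,[[328,92]],.2))
im=c["img"][140:250,225:355,::-1]
cv2.imwrite("pics/s1.png",cv2.resize(im,None,fx=6,fy=5.4,interpolation=cv2.INTER_CUBIC))
c=cam("side"); im=c["img"][160:240,170:290,::-1]
cv2.imwrite("pics/s2.png",cv2.resize(im,None,fx=6,fy=6,interpolation=cv2.INTER_CUBIC))
E
```

```text
[ 0.25192516  0.46163461 -0.85054524]
dial [[0.65735365 0.09206056 0.067     ]] btn [[0.54878998 0.08561486 0.077     ]]
dial2 [[ 0.66655619 -0.15436339  0.067     ]] btn2 [[ 0.57286952 -0.15308686  0.077     ]]
table [[ 7.80048564e-01  2.03256892e-01  0.00000000e+00]
 [ 4.97875901e-01  8.00272543e-02  0.00000000e+00]
 [ 5.58241320e-01  2.83062170e-01  0.00000000e+00]
 [ 5.21155546e-01 -1.76896170e-01  1.11022302e-16]
 [ 4.27823452e-01  2.92171647e-01  1.11022302e-16]] cap [[0.77628777 0.21555668 0.2       ]]
```

View pics/s1.png

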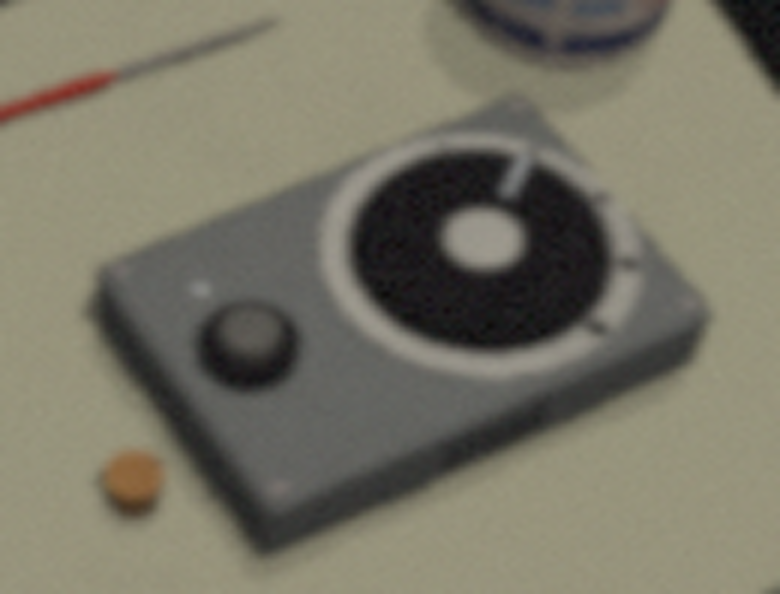

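View pics/s2.png

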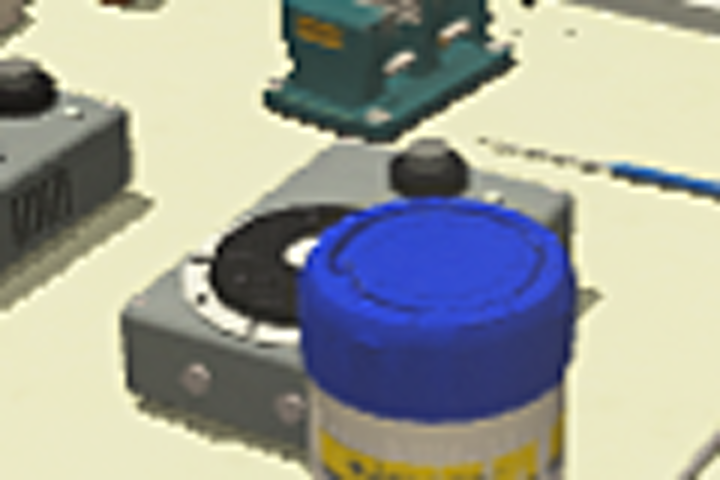

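The pointer stands at the second dot, at (523,160) in the crop. The bottle is behind the far-left corner of the box. I'll triangulate the bottle and the dial from both views.

Run:
```python
from h import *
a=cam("scene");b=cam("side")
P=lambda x,y:(225+x/6,140+y/5.4)
Q=lambda x,y:(170+x/6,160+y/6)
print("cap",tri([a,b],[(329,90),Q(440,257)]))
dc=tri([a,b],[P(484,239),Q(305,252)]); bt=tri([a,b],[P(250,325),Q(430,152)])
print("dial",dc,"btn",bt)
h=plane(a,[P(484,239)],.067)[0]; p=plane(a,[P(528,155)],.067)[0]; g=plane(a,[P(250,322)],.077)[0]
dots=plane(a,[P(447,147),P(600,195),P(628,262),P(598,328)],.058)
yaw=np.degrees(np.arctan2(*(h-g)[1::-1]))
print(h,g,"yaw",yaw,np.linalg.norm((h-g)[:2]))
for d in [p,*dots]: v=d-h; print(np.degrees(np.arctan2(v[1],v[0]))-yaw,np.linalg.norm(v[:2]))
s=ctrl.get_state(); print(R.from_quat(s["eef_rot"]).as_matrix())
from scipy.spatial.transform import Rotation
M=R.from_quat(s["eef_rot"]).as_matrix()
print("shift cm",M.T@(np.array([.655,.092,.30])-s["tool_pos"])*100)
```

```text
cap [0.79937454 0.2407785  0.17590798]
dial [0.65902518 0.09027702 0.06652911] btn [0.55312995 0.0934865  0.07195028]
[0.65836319 0.09071715 0.067     ] [0.5531471 0.0904184 0.077    ] yaw 0.16268637683590448 0.10521651647866183
37.33487580505226 0.049784723416295654
72.27819237371902 0.05679156646105093
3.152182300840044 0.05821943407165716
-33.44298299052894 0.057812446858609666
-70.83528648550727 0.05803305840361532
[[-9.52702686e-01  3.03903859e-01 -1.89769921e-04]
 [ 3.03903917e-01  9.52702559e-01 -4.93873875e-04]
 [ 3.07041124e-05 -5.28186790e-04 -9.99999860e-01]]
shift cm [-59.60379863 -36.31882374  -6.35047628]
```

Call:
step_arm --series "0 -2 -1 -4 0 0 0;0 -5 -3 -6 0 0 0;0 -8 -5 -6 0 0 0;0 -11.5 -7 -6 0 0 0;0 -15 -9 -6 0 0 0"

```text
time: 0.77
tool_pos: [0.3139, 0.4868, 0.2976]
eef_rot: [0.153, 0.988, 0.001, 0.001]
contact_force: [0.1, 0.2, -0.8]
width: 0.999
```

Call:
step_arm --series "0 -3.5 -2.1 0 0 0 0;0 -7 -4.2 0 0 0 0;0 -10.5 -6.3 0 0 0 0;0 -14 -8.4 0 0 0 0;0 -17.5 -10.5 0 0 0 0"

```text
time: 1.18
tool_pos: [0.4498, 0.3321, 0.2978]
eef_rot: [0.153, 0.988, 0.001, 0.001]
contact_force: [0.4, 0.9, 0.3]
width: 1.002
```

Call:
step_arm --series "0 -3.5 -2.1 0 0 0 0;0 -7 -4.2 0 0 0 0;0 -10.5 -6.3 0 0 0 0;0 -14 -8.4 0 0 0 0;0 -16 -10 0 0 0 0"

```text
time: 1.6
tool_pos: [0.5741, 0.1853, 0.2977]
eef_rot: [0.154, 0.988, 0.001, 0.001]
contact_force: [0.1, 0.3, 0.0]
width: 1.0
```

Run:
```python
from h import *
c=cam("wrist"); cv2.imwrite("pics/w1.png",c["img"][:,:,::-1])
s=ctrl.get_state(); M=R.from_quat(s["eef_rot"]).as_matrix()
print("shift cm",M.T@(np.array([.6585,.0905,.28])-s["tool_pos"])*100, s["tool_pos"], s["q"])
```

```text
shift cm [-10.72761083  -6.20757937   1.78867892] [0.57545829 0.182589   0.29746984] [ 0.21936237 -0.00967286  1.68798265 -0.00227326  1.4604452  -1.03855681]
```

View pics/w1.png

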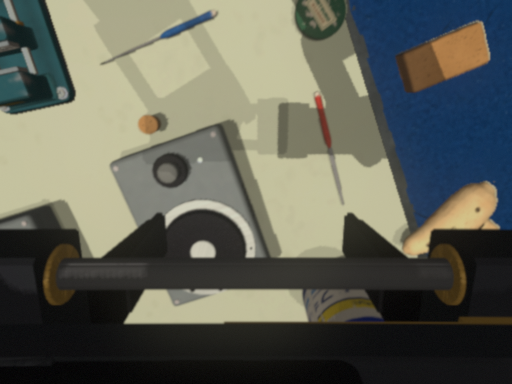

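Call:
step_arm --series "30 -3.5 -2 0 0 0 0;51 -7 -4 0.5 0 0 0;51 -9.5 -5.5 1 0 0 0;51 -10.7 -6.2 1.8 0 0 0;51 -10.7 -6.2 1.8 0 0 0"

```text
time: 2.07
tool_pos: [0.6588, 0.0884, 0.2771]
eef_rot: [0.157, 0.988, -0.001, 0.0]
contact_force: [-0.1, 0.1, -1.0]
width: 0.805
```

Run:
```python
from h import *
c=cam("wrist"); cv2.imwrite("pics/w2.png",c["img"][:,:,::-1])
im=c["img"]; np.savez("w2.npz",img=im,Rm=c["Rm"],o=c["o"],intrinsics=c["intrinsics"],distortion=c["distortion"])
s=ctrl.get_state(); print(s["tool_pos"],s["width"],c["o"])
print(proj(c,[[.6585,.0905,.067],[.553,.0905,.077]]))
```

```text
[0.65793493 0.08997154 0.27791008] 0.8016414665987411 [0.59200278 0.10939908 0.42491702]
[[257.70403063 167.24038439]
 [224.3611822   67.95637797]]
```

View pics/w2.png

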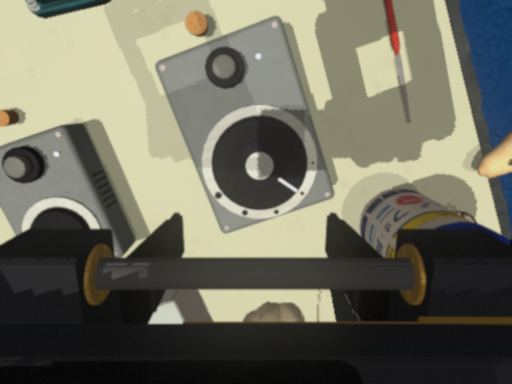

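The wrist picture shows the dial at about (259,165) and the button at (225,67), both in full view. I'll fit the dial, button and pointer there.

Run:
```python
from h import *
d=np.load("w2.npz"); c={k:d[k] for k in d.files}
g=cv2.cvtColor(c["img"],cv2.COLOR_RGB2GRAY)
m=((g<75)*255).astype(np.uint8)
cs,_=cv2.findContours(m,cv2.RETR_EXTERNAL,cv2.CHAIN_APPROX_NONE)
for k in cs:
    if cv2.contourArea(k)<100: continue
    (x,y),(w,h),t=cv2.fitEllipse(cv2.convexHull(k))
    if 180<x<350 and y<230: print("dark",x,y,w,h)
m=((g>165)*255).astype(np.uint8); m[:105]=0;m[:,:205]=0;m[:,313:]=0;m[222:]=0
cv2.imwrite("pics/m.png",m)
cs,_=cv2.findContours(m,cv2.RETR_LIST,cv2.CHAIN_APPROX_NONE)
for k in cs:
    if 20<cv2.contourArea(k)<3000: print("white",cv2.minAreaRect(k))
crop=c["img"][10:240,150:340,::-1]; cv2.imwrite("pics/w2c.png",cv2.resize(crop,None,fx=2.6,fy=2.6,interpolation=cv2.INTER_CUBIC))
```

```text
dark 259.35687255859375 161.81678771972656 92.26016998291016 94.05196380615234
dark 225.00682067871094 67.42872619628906 38.32306671142578 41.13755416870117
white ((275.7500305175781, 211.25001525878906), (5.656853675842285, 4.949747085571289), 45.0)
white ((244.50001525878906, 212.00001525878906), (6.363961219787598, 6.363961219787598), 45.0)
white ((210.5, 206.5), (11.0, 29.0), 0.0)
white ((264.0, 195.5), (51.0, 96.0), 90.0)
white ((251.98965454101562, 165.87588500976562), (25.328872680664062, 12.124641418457031), 85.2363510131836)
white ((228.05276489257812, 141.86819458007812), (41.080223083496094, 107.79690551757812), 31.94475555419922)
```

View pics/w2c.png

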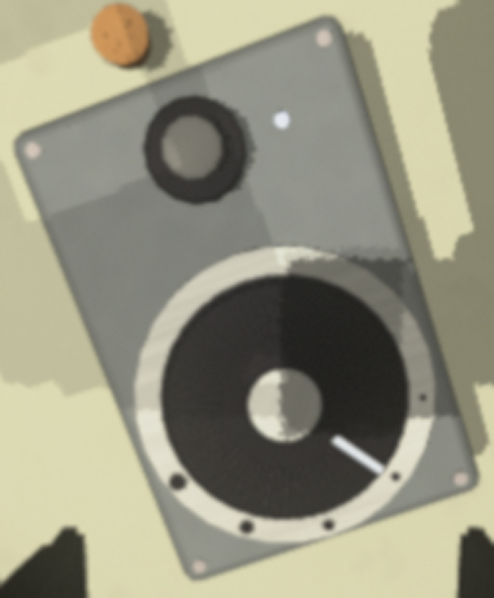

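Run:
```python
from h import *
d=np.load("w2.npz"); c={k:d[k] for k in d.files}
P=lambda x,y:(150+x/2.6,10+y/2.6)
print("ring",plane(c,[P(285.5,394)],.058),"dial",plane(c,[P(285,396)],.066),"hub.067",plane(c,[P(284,404)],.067))
D=plane(c,[P(*p) for p in [(422,397),(395,476),(328,524),(247,527),(178,482)]],.058)
A=np.c_[2*D[:,:2],np.ones(5)]; s=np.linalg.lstsq(A,(D[:,:2]**2).sum(1),rcond=None)[0]
r=np.sqrt(s[2]+s[0]**2+s[1]**2); print("dots circle",s[:2],r, np.degrees(np.arctan2(D[:,1]-s[1],D[:,0]-s[0])))
bt=plane(c,[P(192,146)],.077)[0]; print("btn",bt, "collar",plane(c,[P(193,149)],.062), np.linalg.norm(bt[:2]-s[:2]), np.degrees(np.arctan2(s[1]-bt[1],s[0]-bt[0])))
tip=plane(c,[P(384,472)],.067)[0]; print("ptr",np.degrees(np.arctan2(tip[1]-s[1],tip[0]-s[0])))
# two views: hub, button, dial edge-centre
a=cam("scene"); cv2.imwrite("pics/s3.png",a["img"][:,:,::-1])
Q=lambda x,y:(225+x/6,140+y/5.4)
print("tri hub",tri([a,c],[Q(484,239),P(284,404)]),"btn",tri([a,c],[Q(250,325),P(192,146)]),"dial",tri([a,c],[Q(480,250),P(285,396)]),
 "ptr tip",tri([a,c],[Q(529,153),P(384,472)]))
```

```text
ring [[0.65482485 0.09419368 0.058     ]] dial [[0.65418878 0.09407073 0.066     ]] hub.067 [[0.657079   0.09268881 0.067     ]]
dots circle [0.65751853 0.09274422] 0.05828862203656056 [ 73.58417529  37.48056778   1.40508061 -34.15746708 -70.30016732]
btn [0.55128193 0.09057445 0.077     ] collar [[0.55069029 0.08976622 0.062     ]] 0.10625875784154322 1.1700425319910959
ptr 37.58084668631299
tri hub [0.65837055 0.09213972 0.06490986] btn [0.55192995 0.08999147 0.07645824] dial [0.65748478 0.09285758 0.05577921] ptr tip [0.69957538 0.12365335 0.06394428]
```

```bash
cat > sh.py <<'E'
from h import *
import sys
def shift(t):
    s=ctrl.get_state(); M=R.from_quat(s["eef_rot"]).as_matrix()
    print("cm",np.round(M.T@(np.array(t)-s["tool_pos"])*100,2),"pos",s["tool_pos"].round(4),"F",s["contact_force"].round(1),"T",s["torque"].round(2),"w",s["width"]*95,"z",M[:,2].round(4),"yaw_y",np.degrees(np.arctan2(M[1,1],M[0,1])).round(1),"q",s["q"].round(2),"t",s["time"])
if __name__=="__main__": shift([float(v) for v in sys.argv[1:4]])
E
python3 sh.py .6575 .0925 .12
```

```text
cm [ 0.08  0.14 15.89] pos [0.6577 0.091  0.2789] F [0.4 0.1 0.9] T [-0.02  0.03 -0.  ] w 76.10149348178948 z [ 1.e-03 -9.e-04 -1.e+00] yaw_y 72.1 q [ 0.06  0.13  1.57 -0.    1.44 -1.2 ] t 2.1667
```

Call:
step_arm --series "77 0 0.1 3.5 0 0 0;77 0.1 0.1 7 0 0 0;77 0.1 0.1 10.5 0 0 0;77 0.1 0.1 13.5 0 0 0;77 0.1 0.1 15 0 0 0"

```text
time: 2.58
tool_pos: [0.6539, 0.0939, 0.1247]
eef_rot: [0.155, 0.988, -0.001, -0.002]
contact_force: [-0.9, 0.5, -0.0]
width: 0.698
```

Run:
```python
from h import *
from sh import shift
shift([.6575,.0925,.085])
for n in ["scene","wrist"]:
    c=cam(n); im=c["img"][:,:,::-1]
    if n=="scene": im=cv2.resize(im[110:250,215:375],None,fx=4.5,fy=4.2,interpolation=cv2.INTER_CUBIC)
    cv2.imwrite(f"pics/{n}4.png",im)
```

```text
cm [-0.41 -0.02  3.97] pos [0.6539 0.0939 0.1247] F [-0.9  0.5 -0. ] T [-0.02 -0.04  0.05] w 66.29583088440499 z [-5.1e-03 -9.0e-04 -1.0e+00] yaw_y 72.2 q [ 0.06  0.24  1.71 -0.    1.19 -1.2 ] t 2.5833
```

View pics/scene4.png

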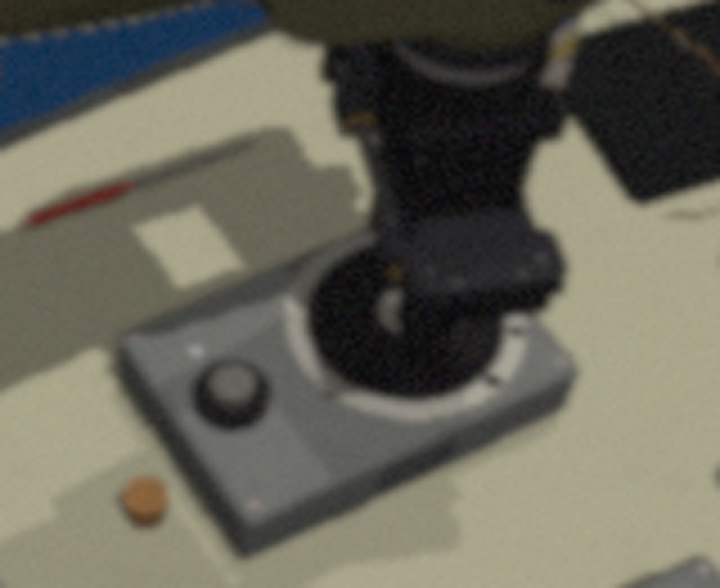

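View pics/wrist4.png

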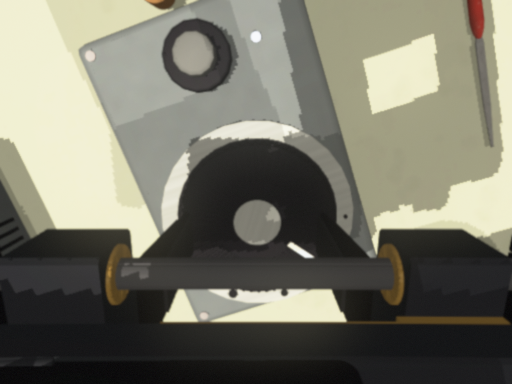

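The fingers straddle the hub over the dial, hub at (257,222) in the wrist view. I'll go lower and settle just above the top.

Call:
step_arm --series "77 -0.3 0 1.5 0 0 0;77 -0.3 0 2.5 0 0 0;77 -0.3 0 3.0 0 0 0;77 -0.3 0 3.0 0 0 0;77 -0.3 0 3.0 0 0 0"

```text
time: 3.1
tool_pos: [0.6573, 0.0925, 0.096]
eef_rot: [0.155, 0.988, -0.001, -0.002]
contact_force: [-0.4, 0.2, 0.0]
width: 0.696
```

```bash
python3 sh.py .6575 .0925 .085
```

```text
cm [-0.02  0.01  1.1 ] pos [0.6573 0.0925 0.096 ] F [-0.4  0.2  0. ] T [0.01 0.01 0.01] w 66.1128907125706 z [-0.005 -0.001 -1.   ] yaw_y 72.2 q [ 0.06  0.27  1.72 -0.    1.15 -1.2 ] t 3.1
```

Call:
step_arm --series "77 0 0 0.4 0 0 0;77 0 0 0.7 0 0 0;77 0 0 0.9 0 0 0;77 0 0 0.9 0 0 0;77 0 0 0.9 0 0 0"

```text
time: 3.52
tool_pos: [0.658, 0.0925, 0.0879]
eef_rot: [0.155, 0.988, -0.001, -0.002]
contact_force: [0.4, 0.5, 3.8]
width: 0.697
```

```bash
python3 sh.py .6575 .0925 .085
```

```text
cm [ 0.05 -0.01  0.29] pos [0.658  0.0925 0.0879] F [0.4 0.5 3.8] T [ 0.   -0.13 -0.06] w 66.25671519475077 z [-3.2e-03 -9.0e-04 -1.0e+00] yaw_y 72.1 q [ 0.06  0.28  1.73 -0.    1.13 -1.2 ] t 3.5167
```

Contact came at TCP z ≈ 0.089, as expected. I'll press about 3 mm more.

Call:
step_arm --series "77 0 0 0.2 0 0 0;77 0 0 0.3 0 0 0;77 0 0 0.33 0 0 0;77 0 0 0.33 0 0 0"

```text
time: 3.85
tool_pos: [0.6582, 0.0925, 0.0861]
eef_rot: [0.155, 0.988, -0.001, -0.001]
contact_force: [-3.5, -0.9, 7.6]
width: 0.702
```

```bash
python3 sh.py .6575 .0925 .085
```

```text
cm [ 0.07 -0.02  0.11] pos [0.6582 0.0925 0.0861] F [-3.5 -0.9  7.6] T [-0.08  0.56 -0.02] w 66.65556503393609 z [-0.0031 -0.001  -1.    ] yaw_y 72.2 q [ 0.06  0.29  1.73 -0.    1.13 -1.2 ] t 3.85
```

Call:
step_arm --series "77 -0.03 0 0.15 0 0 0;77 -0.03 0 0.2 0 0 0.05;77 -0.03 0 0.2 0 0 0.1;77 -0.03 0 0.2 0 0 0.15;77 -0.03 0 0.2 0 0 0.2"

```text
time: 4.27
tool_pos: [0.6582, 0.0926, 0.0856]
eef_rot: [0.254, 0.967, -0.001, -0.002]
contact_force: [-4.4, 0.8, 8.3]
width: 0.697
```

Run:
```python
from h import *
from sh import shift
shift([.6575,.0925,.085])
c=cam("wrist"); cv2.imwrite("pics/w5.png",c["img"][:,:,::-1])
```

```text
cm [ 0.06 -0.04  0.06] pos [0.6582 0.0926 0.0856] F [-4.4  0.8  8.3] T [0.08 0.86 0.07] w 66.18003647379149 z [-4.1e-03 -7.0e-04 -1.0e+00] yaw_y 60.6 q [ 0.06  0.29  1.73 -0.    1.13 -1.  ] t 4.2667
```

View pics/w5.png

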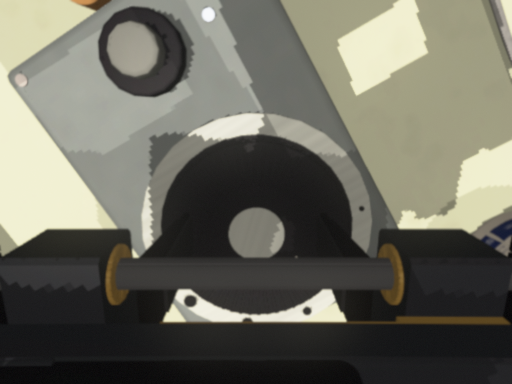

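The inner end of the pointer shows at (297,257), so the dial follows the tool. I'll keep turning.

Call:
step_arm --series "77 0 0 0.06 0 0 0.06;77 0 0 0.06 0 0 0.12;77 0 0 0.06 0 0 0.18;77 0 0 0.06 0 0 0.24;77 0 0 0.06 0 0 0.3"

```text
time: 4.73
tool_pos: [0.658, 0.093, 0.0862]
eef_rot: [0.398, 0.917, -0.001, -0.002]
contact_force: [-3.2, 1.2, 7.8]
width: 0.698
```

```bash
python3 sh.py .6575 .0925 .085
```

```text
cm [ 0.   -0.07  0.12] pos [0.658  0.093  0.0862] F [-3.2  1.2  7.8] T [0.12 0.62 0.  ] w 66.26280560664125 z [-4.9e-03 -1.0e-04 -1.0e+00] yaw_y 43.1 q [ 0.06  0.29  1.73  0.    1.13 -0.69] t 4.7333
```

Call:
step_arm --series "77 0 -0.05 0.2 0 0 0.06;77 0 -0.05 0.2 0 0 0.12;77 0 -0.05 0.2 0 0 0.18;77 0 -0.05 0.2 0 0 0.24;77 0 -0.05 0.2 0 0 0.3"

```text
time: 5.15
tool_pos: [0.658, 0.0932, 0.0859]
eef_rot: [0.532, 0.847, -0.001, -0.002]
contact_force: [-2.9, 1.0, 8.7]
width: 0.697
```

Run:
```python
from h import *
from sh import shift
shift([.6575,.0925,.085])
c=cam("wrist"); cv2.imwrite("pics/w6.png",c["img"][:,:,::-1])
c=cam("scene");cv2.imwrite("pics/s6.png",cv2.resize(c["img"][110:250,215:375,::-1],None,fx=4.5,fy=4.2,interpolation=cv2.INTER_CUBIC))
```

```text
cm [-0.05 -0.08  0.09] pos [0.658  0.0932 0.0859] F [-2.9  1.   8.7] T [0.23 0.57 0.1 ] w 66.21584461395922 z [-4.1e-03  9.0e-04 -1.0e+00] yaw_y 25.7 q [ 0.06  0.29  1.73  0.    1.13 -0.39] t 5.15
```

View pics/w6.png

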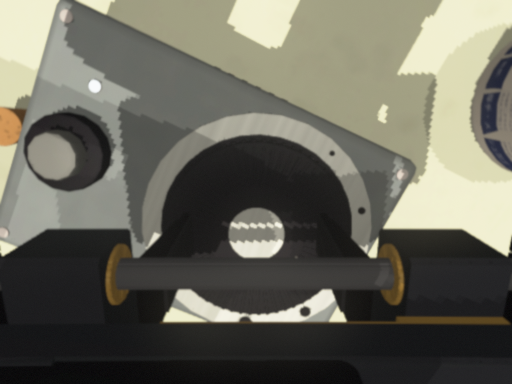

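View pics/s6.png

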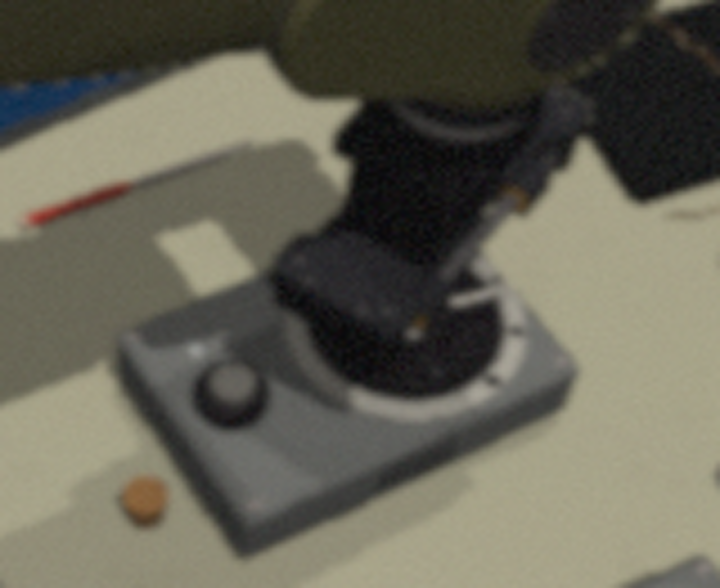

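The scene view shows the pointer at (480,298), a little past the third dot, with the fourth dot at (517,330). About 0.45 rad remains.

Call:
step_arm --series "77 0 -0.05 0.15 0 0 0.06;77 0 -0.05 0.15 0 0 0.12;77 0 -0.05 0.15 0 0 0.18;77 0 -0.05 0.15 0 0 0.24;77 0 -0.05 0.15 0 0 0.3"

```text
time: 5.67
tool_pos: [0.658, 0.0936, 0.0862]
eef_rot: [0.653, 0.757, -0.0, -0.002]
contact_force: [-2.5, 2.5, 7.5]
width: 0.701
```

```bash
python3 sh.py .6575 .0925 .085
```

```text
cm [-0.11 -0.07  0.12] pos [0.658  0.0936 0.0862] F [-2.5  2.5  7.5] T [0.22 0.46 0.02] w 66.57381534329707 z [-0.0031  0.002  -1.    ] yaw_y 8.5 q [ 0.06  0.29  1.73  0.    1.13 -0.09] t 5.6667
```

Call:
step_arm --series "77 -0.05 -0.05 0.15 0 0 0.05;77 -0.05 -0.05 0.15 0 0 0.1;77 -0.05 -0.05 0.15 0 0 0.14;77 -0.05 -0.05 0.15 0 0 0.145;77 -0.05 -0.05 0.1 0 0 0.145"

```text
time: 6.08
tool_pos: [0.6581, 0.0938, 0.0866]
eef_rot: [0.706, 0.708, 0.0, -0.002]
contact_force: [-0.9, 1.8, 5.6]
width: 0.699
```

Run:
```python
from h import *
from sh import shift
shift([.6575,.0925,.12])
c=cam("scene");cv2.imwrite("pics/s7.png",cv2.resize(c["img"][110:250,215:375,::-1],None,fx=4.5,fy=4.2,interpolation=cv2.INTER_CUBIC))
```

```text
cm [-0.11 -0.06 -3.34] pos [0.6581 0.0938 0.0866] F [-0.9  1.8  5.6] T [ 0.28  0.31 -0.07] w 66.40407824834787 z [-0.0019  0.0033 -1.    ] yaw_y 0.2 q [0.06 0.28 1.73 0.   1.13 0.06] t 6.0833
```

View pics/s7.png

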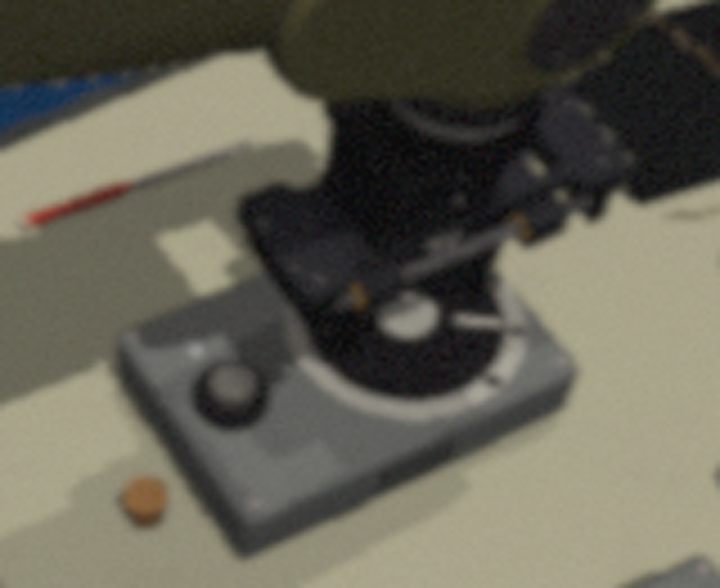

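The pointer, at (480,320), now aims at the fourth dot (517,330). I'll lift straight up.

Call:
step_arm --series "77 0 0 -0.5 0 0 0;77 0 0 -1.5 0 0 0;77 0 0 -4 0 0 0;77 0 0 -8 0 0 0;77 0 0 -10 0 0 0"

```text
time: 6.55
tool_pos: [0.6592, 0.0934, 0.1908]
eef_rot: [0.706, 0.708, 0.002, -0.001]
contact_force: [0.5, -0.1, 1.8]
width: 0.698
```

Call:
step_arm --series "150 0 -2 -2 0 0 0;255 0 -4 -3 0 0 0;255 0 -6 -3 0 0 0;255 0 -6 -3 0 0 0;255 0 -6 -3 0 0 0"

```text
time: 6.97
tool_pos: [0.5987, 0.0931, 0.2211]
eef_rot: [0.706, 0.708, 0.002, -0.0]
contact_force: [-0.1, -0.1, 0.1]
width: 0.407
```

Run:
```python
from h import *
from sh import shift
c=cam("wrist"); im=c["img"];cv2.imwrite("pics/w8.png",im[:,:,::-1])
np.savez("w8.npz",img=im,Rm=c["Rm"],o=c["o"],intrinsics=c["intrinsics"],distortion=c["distortion"])
c2=cam("scene");cv2.imwrite("pics/s8.png",c2["img"][:,:,::-1])
shift([.5515,.0905,.14])
```

```text
cm [-0.26 -4.8   8.03] pos [0.5994 0.093  0.2204] F [-0.2  0.3 -0.4] T [-0.08  0.07 -0.03] w 30.445724609291585 z [ 0.0012  0.0032 -1.    ] yaw_y 0.2 q [0.06 0.04 1.77 0.   1.33 0.06] t 7.0667
```

View pics/w8.png

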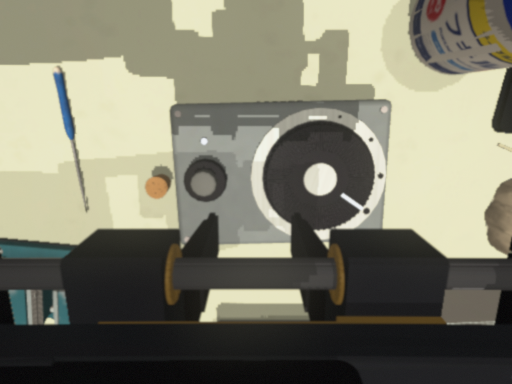

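View pics/s8.png

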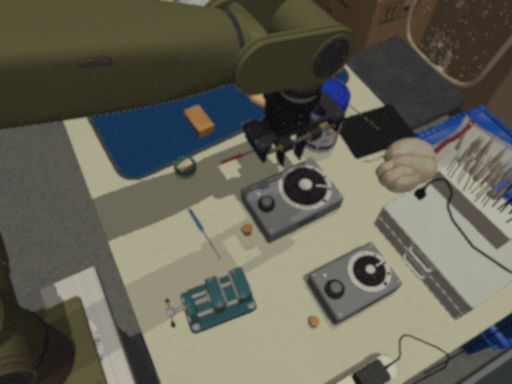

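The pointer tip at (365,209) sits at the fourth dot (366,211). The button top is at (203,184).

```bash
python3 - <<'E'
from h import *
d=np.load("w8.npz"); c={k:d[k] for k in d.files}
D=plane(c,[(340,117),(371,139),(380,175),(366,211)],.058)[:,:2]
A=np.c_[2*D,np.ones(4)]; s=np.linalg.lstsq(A,(D**2).sum(1),rcond=None)[0]
p=plane(c,[(366,210)],.067)[0]; b=plane(c,[(203,184)],.077)[0]; h=plane(c,[(320,179)],.067)[0]
print("c",s[:2],"hub",h,"btn",b, "dots",np.degrees(np.arctan2(D[:,1]-h[1],D[:,0]-h[0])),"ptr",np.degrees(np.arctan2(p[1]-h[1],p[0]-h[0])))
E
python3 sh.py .5518 .0905 .12
```

```text
c [0.65806796 0.09239252] hub [0.65757929 0.09240723 0.067     ] btn [0.55167627 0.08984467 0.077     ] dots [ 72.99907816  37.42538429   1.9279592  -35.13889802] ptr -33.67457404278779
cm [-0.27 -4.77 10.03] pos [0.5994 0.093  0.2204] F [-0.2  0.3 -0.4] T [-0.08  0.07 -0.03] w 30.445724609291585 z [ 0.0012  0.0032 -1.    ] yaw_y 0.2 q [0.06 0.04 1.77 0.   1.33 0.06] t 7.0667
```

Call:
step_arm --series "255 -0.1 -2 1 0 0 0;255 -0.3 -4 2 0 0 0;255 -0.3 -4.8 5 0 0 0;255 -0.3 -4.8 8 0 0 0;255 -0.3 -4.8 9 0 0 0"

```text
time: 7.48
tool_pos: [0.5488, 0.0898, 0.1251]
eef_rot: [0.706, 0.708, -0.001, -0.003]
contact_force: [-1.2, -0.8, -1.3]
width: 0.009
```

Run:
```python
from h import *
from sh import shift
c=cam("wrist"); im=c["img"];cv2.imwrite("pics/w9.png",im[:,:,::-1])
c2=cam("scene");cv2.imwrite("pics/s9.png",cv2.resize(c2["img"][110:250,215:375,::-1],None,fx=4.5,fy=4.2,interpolation=cv2.INTER_CUBIC))
shift([.5518,.0905,.103])
```

```text
cm [0.05 0.2  2.4 ] pos [0.55   0.0899 0.127 ] F [0.1 0.2 0. ] T [-0.1   0.02 -0.01] w 0.6759018570906901 z [-0.0054  0.0028 -1.    ] yaw_y 0.2 q [0.06 0.02 1.95 0.   1.18 0.06] t 7.5833
```

View pics/w9.png

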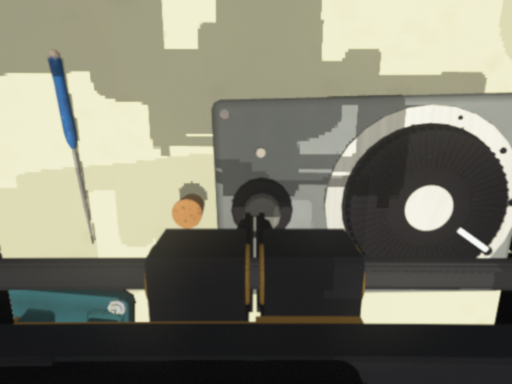

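View pics/s9.png

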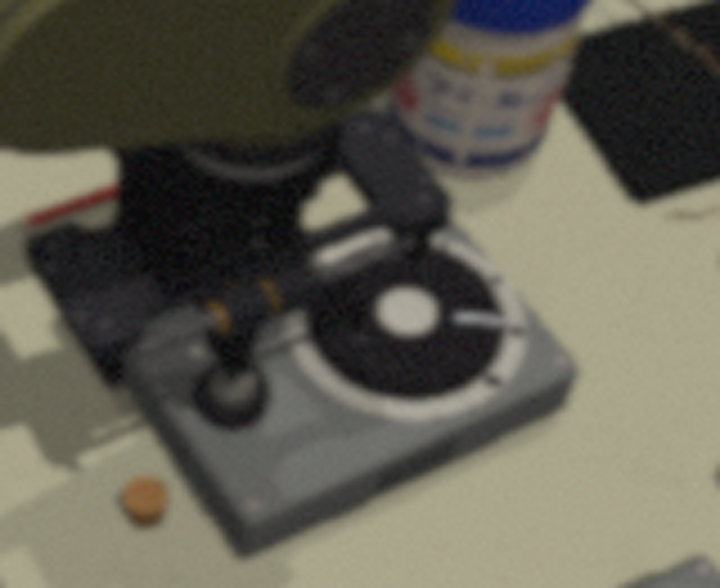

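Call:
step_arm --series "255 0 0.15 1 0 0 0;255 0 0.15 2 0 0 0;255 0 0.15 2.4 0 0 0;255 0 0.15 2.4 0 0 0;255 0 0.15 2.4 0 0 0"

```text
time: 8.0
tool_pos: [0.5517, 0.09, 0.1032]
eef_rot: [0.706, 0.708, -0.001, -0.003]
contact_force: [0.1, 1.0, -0.1]
width: 0.009
```

```bash
python3 sh.py .5517 .09 .093
```

```text
cm [-0.    0.01  1.02] pos [0.5517 0.09   0.1032] F [ 0.1  1.  -0.1] T [-0.15  0.02 -0.03] w 0.8943158627599697 z [-0.0051  0.0028 -1.    ] yaw_y 0.2 q [0.06 0.05 1.97 0.   1.13 0.06] t 8.0
```

Call:
step_arm --series "255 0 0 0.4 0 0 0;255 0 0 0.7 0 0 0;255 0 0 1.0 0 0 0;255 0 0 1.1 0 0 0;255 0 0 1.1 0 0 0"

```text
time: 8.42
tool_pos: [0.5526, 0.0901, 0.0934]
eef_rot: [0.706, 0.708, 0.0, -0.002]
contact_force: [-0.0, 0.8, 4.8]
width: 0.005
```

Call:
step_arm --series "255 0 0 0.15 0 0 0;255 0 0 0.2 0 0 0;255 0 0 0.25 0 0 0;255 0 0 0.25 0 0 0"

```text
time: 8.75
tool_pos: [0.5528, 0.0901, 0.0931]
eef_rot: [0.706, 0.708, -0.0, -0.002]
contact_force: [-4.7, -0.3, 12.4]
width: 0.005
```

The force rose to 12 N with almost no further travel, so the button is right down. Now I'll release it.

Call:
step_arm --series "255 0 0 -0.5 0 0 0;255 0 0 -1.5 0 0 0;255 0 0 -4 0 0 0;255 0 0 -8 0 0 0;255 0 0 -11 0 0 0"

```text
time: 9.17
tool_pos: [0.5527, 0.0899, 0.2048]
eef_rot: [0.706, 0.708, -0.0, -0.002]
contact_force: [0.6, 0.5, -0.5]
width: 0.002
```

Call:
step_arm --series "255 0 -3 -2 0 0 0;255 0 -6 -4 0 0 0;255 0 -9 -5 0 0 0;255 0 -9 -5 0 0 0;255 0 -9 -5 0 0 0"

```text
time: 9.58
tool_pos: [0.4624, 0.0896, 0.2564]
eef_rot: [0.706, 0.708, 0.001, -0.001]
contact_force: [0.0, -0.0, -1.2]
width: 0.004
```

Run:
```python
from h import *
from sh import shift
c=cam("wrist"); im=c["img"];cv2.imwrite("pics/w10.png",im[:,:,::-1])
c2=cam("scene");cv2.imwrite("pics/s10.png",c2["img"][:,:,::-1])
shift([.5518,.0905,.103])
np.savez("w10.npz",img=im,Rm=c["Rm"],o=c["o"],intrinsics=c["intrinsics"],distortion=c["distortion"])
```

```text
cm [ 0.04  8.95 15.13] pos [0.4629 0.0894 0.2547] F [ 0.3 -0.1  0.3] T [-0.12  0.11 -0.03] w 0.46640164446192994 z [-0.0043  0.0027 -1.    ] yaw_y 0.2 q [ 0.08 -0.29  2.01  0.    1.43  0.07] t 9.6833
```

View pics/w10.png

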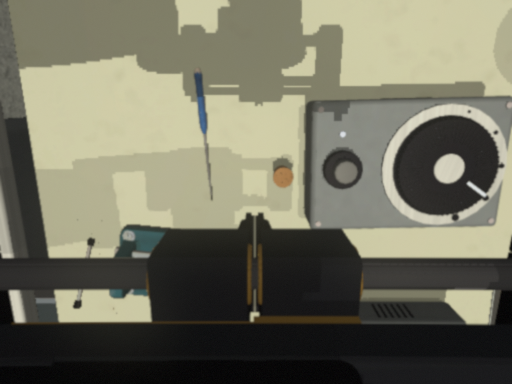

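View pics/s10.png

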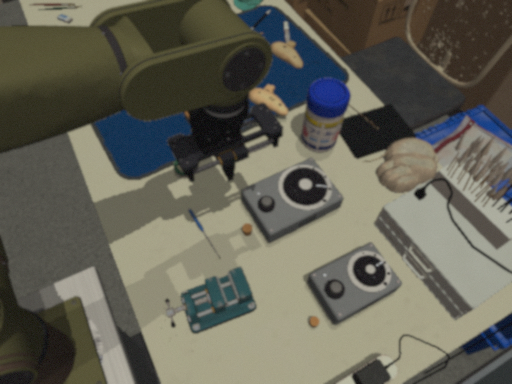

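The pointer tip (487,197) is at the fourth dot, with the fifth dot at (455,217). Both boxes and the corks look unmoved. One last check of button height and box shift.

Run:
```python
from h import *
d=np.load("w10.npz"); c={k:d[k] for k in d.files}
a=cam("scene")
i0=cv2.imread("pics/scene0.png"); i1=a["img"][:,:,::-1]
df=cv2.absdiff(cv2.GaussianBlur(i0,(3,3),0),cv2.GaussianBlur(i1,(3,3),0)).max(2)
print("diff box region",np.percentile(df[215:245,225:320],[50,95]),"timer",np.percentile(df[240:330,300:405],[50,99]))
c3=cv2.resize(i1[140:250,225:355],None,fx=6,fy=5.4,interpolation=cv2.INTER_CUBIC); cv2.imwrite("pics/s11.png",c3)
print("btn",tri([a,c],[(266.6,200.0),(346,172)]),plane(c,[(346,172)],.077),"hub",plane(c,[(449,169)],.067))
h=plane(c,[(449,169)],.067)[0];p=plane(c,[(487,197)],.067)[0];print("ptr",np.degrees(np.arctan2(p[1]-h[1],p[0]-h[0])))
```

```text
diff box region [11. 17.] timer [14. 18.]
btn [0.55211465 0.09005244 0.07608948] [[0.55114682 0.09033314 0.077     ]] hub [[0.65741995 0.09166687 0.067     ]]
ptr -34.29060760758997
```

View pics/s11.png

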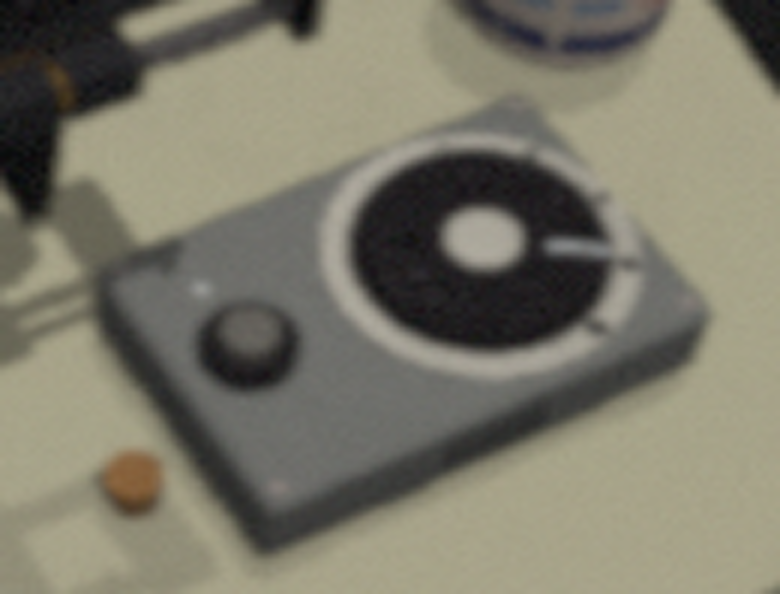

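The box outline matches the first picture, the pointer aims at the fourth dot (628,262), and the button is up. I'm handing in.

```bash
python3 -c "
from cell import ctrl
print(ctrl.sign_off())"
```

```text
the job is handed in; nothing more can be done
None
```

The large dial now points at the fourth dot, the start button has been pressed and is up again, and I handed the job in at about 10 s. Sign-off reports no verdict.

**Dial:** I laid both fingertips on the dial, about 39 mm either side of its axis. I pressed it about 3 mm down (6–9 N) and turned the tool 72° clockwise about that axis, from the second dot to the fourth. After lifting off, the pointer measured −34° from world x, with the fourth dot at −35°.

**Start button:** I pressed it with the closed fingertips until it stopped. The force went from 4.8 N to 12.4 N with only 0.3 mm more travel, so it was fully down. Afterwards its top measured about 76 mm, against 77 mm nominal.

**Other checks:**
- **Speed box:** its outline, dial axis and button position match the first pictures to about 1–2 mm.
- **Timer box and small things:** the timer box and both corks look unmoved in the scene picture. I checked the timer by picture difference only, and did not measure its dial, the wax tin, the files or the sanding block.
- **Robot:** it ended about 0.23 m above the table, touching nothing.

**Disagreement:** the centre read by eye from the dial's edges was about 3 mm off the one from the dots and hub. I used the dots and hub, which agreed with each other.

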